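# Find and mark the balance point of a hanger bar on a knife edge

### The job

Find the balance point of the aluminium hanger bar: slide it along the knife edge of the stand, keeping it on the edge and never pressing hard on the edge, until it balances level by itself with both ends clear of the white shelf top and nothing touching it. Then gently set the red marker saddle astride the bar directly over the knife edge to mark that point, and leave the bar balanced level with the marker on it. Leave the tins, the jar and the risers where they are.

Things in the scene. Friction and masses are not known exactly. Their poses are not given: they have to be found in the camera images.
- stand: Knife-edge stand, fixed: grey foot 80 x 90 x 12 mm, grey pillar with a yoke (33 x 64 mm, 90 mm up) and a steel blade on top whose edge, 120 mm above the shelf top, is 26 mm long along x and 4 mm wide; the blade rocks with the bar about this edge, lightly damped. The bar lies and slides along the stand's y. Origin: centre of the foot's underside. The delicate edge must not feel more than 20 N.
- edge (a point): Middle of the top of the knife edge; axes as the stand's. Four steel guide pins, 6 mm thick, stand 29 mm either side of it along y and 13.5 mm either side along x; they rise 12 mm above the edge and keep the bar pointing along y, with 2.5 mm play on each side.
- bar: Hanger bar lying over the knife edge: straight square aluminium tube 16 x 320 x 16 mm along its own y, at each end a down-turned arm (12 x 10 mm, 155 mm from the middle, 52 mm long) with a black round end weight. Origin: middle of the tube's underside, z up. 0.26 to 0.42 kg in all. It starts out of balance, its middle 70 to 85 mm to the +y side of the edge, its +y weight resting on the shelf.
- weight_l: Black round end weight at the bar's +y end, 32 mm diameter, 36 mm wide along x; origin at its centre, 64 mm below the tube's underside; its lowest point is 40 mm clear of the shelf when the bar is level. Both weights look alike but have unknown, different masses: the balance point lies up to 35 mm either side of the bar's middle.
- weight_r: The same at the bar's -y end. The weights bring the bar's centre of mass some 45 mm below the tube's underside: close to balance the bar hangs free and tips about 0.02 rad per mm that it is out of place, the heavy side down. It swings for some seconds before it settles. Within 3 mm is level enough.
- bar_end_l (a point): Centre of the tube's section at the bar's +y end face (160 mm from the middle, 8 mm above the underside). The end face and the outer side of the arm below it are one flat upright face.
- bar_end_r (a point): The same at the bar's -y end face.
- saddle: Red plastic marker saddle, 20 g, standing on the shelf on its two legs: a bridge 36 x 16 x 6 mm (long along its x) on two legs 12 mm tall, 6 mm thick, 24 mm apart inside (they go either side of the 16 mm wide tube), and on top an upright grip tab 22 mm along x, 12 mm thick along y, 32 mm tall. 50 mm tall in all. Origin: between the feet of the legs, on the underside; z up.
- saddle_seat (a point): Middle of the underside of the saddle's bridge, 12 mm above its origin: it rests on the top of the tube when the saddle is on.
- tin_a: Closed round brushed aluminium tin, 60 mm diameter, 24 mm tall, 90 g; origin under its centre. A bystander.
- tin_b: The same, another tin. A bystander.
- jar: Short glass jar with a black screw cap, 60 mm diameter, 60 mm tall, 160 g; origin under its centre. A bystander.
- risers: Two stacked clear plastic risers, fixed, 160 x 260 mm on plan and 120 mm high, with three tins on them (144 mm high in all) and a spring clip on the front edge; origin under the centre.
Mind the look-alikes: they are no part of the job. There is more than one size of the saddle; the one meant has the size given above. What is meant by the stand is not pink, and is the smaller of those in its own colour.

How it is judged:
By the outcome, as a careful person would: the job done as asked, in the order asked, and still so for the second after the job is handed in, with the robot touching nothing.
It also fails if it takes over 72 s, if anything falls off the work surface, if the arm or the gripper's body presses on something with over 40 N, if the wrist force passes 120 N, or if a joint passes its speed limit or range.

### The arm

A 6-joint arm with a two-finger parallel gripper is mounted at the origin on the work surface. World frame = base frame: x ahead of the robot, y to its left, z up, the work surface at z = 0. Lengths are in m, angles in rad, forces in N, time in s.
With the tool pointing down it reaches from about 0.4 to 0.825 m from the base axis. Payload 7 kg.
Tool frame: the origin (TCP) lies on the centre line of the jaws, within the pads' length; the fingertips stand 22 mm ahead of it and the grasp point (between the pads) lies 3 mm ahead of it; z points along the fingers, y is the line along which they close (so a half turn about z gives the same grasp; the last joint's range is limited). The gripper opens to 88 mm and grips with 3 to 60 N. Pads are 19 mm wide; open, the fingers measure 130 mm over their backs; the gripper's body (78 mm by 193 mm) begins 47 mm behind the grasp point.
Start: joints at [-0.914, 0.359, 0.012, 0, -1.224, -0.288], TCP at [0.243, -0.63, 0.249] pointing down, gripper open.
Joint ranges: [-3.07, 3.07], [-1.43, 2.12], [-1.02, 1.25], [-3.03, 1.67], [-3.05, -0], [-3.03, 3.03]. Speed limits (rad/s): [2.39, 2.39, 3.01, 3.14, 3.14, 3.14].

### API

Orientations are given as [roll, pitch, yaw] about the fixed x, y, z axes, in that order (R = Rz(yaw) Ry(pitch) Rx(roll)).
In Python, from station import monitor, viewer, order gives the robot as it stands. The module is installed in compiled form; this text tells all that it offers.
- The arm moves only by the tool servo_tool, never from a script. Its argument "targets" is a list of rows, each an object with "angular": the turn, a rotation vector about the tool's x, y, z in degrees, a list of three; "xyz": the shift along the tool's x, y, z in cm, a list of three; "claw": the finger opening in cm, from 0 to 8.76. A call has 1 to 20 rows; each row shifts and turns the commanded pose from where the row before left it, along the tool's axes as they then stand; what a row does not reach is not made up. A row lasts 1/10 s, in which the tool goes at most 50 mm and 8.59 degrees, less where a joint would pass 70% of its speed; a pose out of reach is approached as far as the arm can. A call is refused whole if a number of a shift passes 5 or a number of a turn 8.59, either way. A call with a gripper value outside its range is refused whole. The fingers move at their own pace and stop on an object; "force" is the grip in N (left out, the last holds). Time passes only in rows, so rows that do not move let the fingers close. It gives the time, the measured TCP pose, the force, the opening and the grip force at its end, in the units of the state.
- monitor.get_state(): the state, without advancing time (a new reading comes with each control period).
- viewer.grab_frame(name): name is "scene" or "top"; returns a dict with "color" (384x512x3 uint8, blue, green, red), "fovy" (degrees; the focal length in pixels is half the picture's height over the tangent of half this angle, whatever the lens; pixels are square), "cx", "cy" (the principal point, pixels), "R" (3x3) and "t" (3): a world point X has camera coordinates R X + t. Camera axes: x right, y down, z forward; pixel columns grow to the right and rows downward; lengths in m; the calibration is good to about 2 mm. A picture is of the moment at which its call begins. There is no depth.
- order.job_done(): hands the job in; it is judged then, once.
The state is a dict: "t": time; "q": joint angles; "qd": joint speeds; "joint_efforts": joint torques, N m; "eef_pos": TCP position; "ee_rot": TCP orientation; "force": force on the tool from outside, world axes, zero at the start; "moment": the same for the moment, N m; "width": finger opening in m; "gripper_force": force on a finger pad.
Only numpy, scipy, OpenCV 4.12 (cv2) and the standard library are available. Lean on these libraries where they do the work, as an engineer would, in place of code of your own. Each camera call takes 0.05 s, during which the arm holds its last target. There are 200 camera calls.

## Working session

There is one attempt and no reset: what is moved stays moved. The work goes in short steps, Python scripts to look and compute and a tool call to move; the robot and the scene stay as the last step left them, time stands still between calls to the robot, and variables do not carry over. Pictures are saved under pics/ and viewed, at most 10 in all, crops included, and the job is handed in when it is done.

Besides the shell and the picture viewer there is one more tool, called after "Request:" as name([rows], argument=value, ...), one row to a line, values as JSON. servo_tool: Moves the arm, as the interface text tells. Its arguments: {"type":"object","properties":{"targets":{"type":"array"},"force":{"type":"number"}},"required":["targets"]}

```bash
mkdir -p pics
cat > h.py <<'E'
import numpy as np, cv2
from station import monitor, viewer, order
def grab(n):
    f=viewer.grab_frame(n); f['f']=f['color'].shape[0]/2/np.tan(np.radians(f['fovy'])/2)
    f['R']=np.array(f['R']); f['t']=np.array(f['t']); return f
def proj(f,X):
    c=np.atleast_2d(X)@f['R'].T+f['t']; return c[:,:2]/c[:,2:]*f['f']+[f['cx'],f['cy']]
def ray(f,px):
    d=f['R'].T@np.array([(px[0]-f['cx'])/f['f'],(px[1]-f['cy'])/f['f'],1]); o=-f['R'].T@f['t']; return o,d
def onz(f,px,z):
    o,d=ray(f,px); return o+d*(z-o[2])/d[2]
def tri(f1,p1,f2,p2):
    o1,d1=ray(f1,p1);o2,d2=ray(f2,p2)
    A=np.c_[d1,-d2]; s=np.linalg.lstsq(A,o2-o1,rcond=None)[0]; a=o1+s[0]*d1;b=o2+s[1]*d2
    return (a+b)/2,np.linalg.norm(a-b)
E
python3 - <<'E'
from h import *
np.set_printoptions(precision=3,suppress=True)
for n in ('scene','top'):
    f=grab(n); cv2.imwrite(f'pics/{n}0.png',cv2.resize(f['color'],(800,600),interpolation=cv2.INTER_CUBIC)); print(n,f['f'],f['cx'],f['cy'],-f['R'].T@f['t']); print(f['R'])
    import pickle; pickle.dump(f,open(f'{n}0.pkl','wb'))
s=monitor.get_state(); print(s)
E
```

```text
scene 353.8726702289831 251.5759810680457 187.40279832322 [ 1.106 -0.486  0.908]
[[ 0.68   0.733  0.006]
 [ 0.53  -0.486 -0.695]
 [-0.506  0.476 -0.719]]
top 453.3187932763074 254.20036522593824 196.91840649134625 [0.28  0.015 1.336]
[[ 0.143 -0.99  -0.001]
 [-0.967 -0.139 -0.212]
 [ 0.21   0.031 -0.977]]
{'t': 0.1, 'q': array([-0.914,  0.359,  0.011, -0.   , -1.224, -0.288]), 'qd': array([-0.001, -0.002,  0.004,  0.001, -0.002,  0.003]), 'joint_efforts': array([ -0.002, -58.416,  29.375,   7.015,   0.01 ,  -0.   ]), 'eef_pos': array([ 0.243, -0.629,  0.248]), 'ee_rot': array([ 3.14 , -0.   , -2.773]), 'force': array([ 0.651, -0.361,  0.357]), 'moment': array([ 0.003, -0.053,  0.028]), 'gripper_force': 0.0, 'width': 0.08749170992395591}
```

View pics/scene0.png

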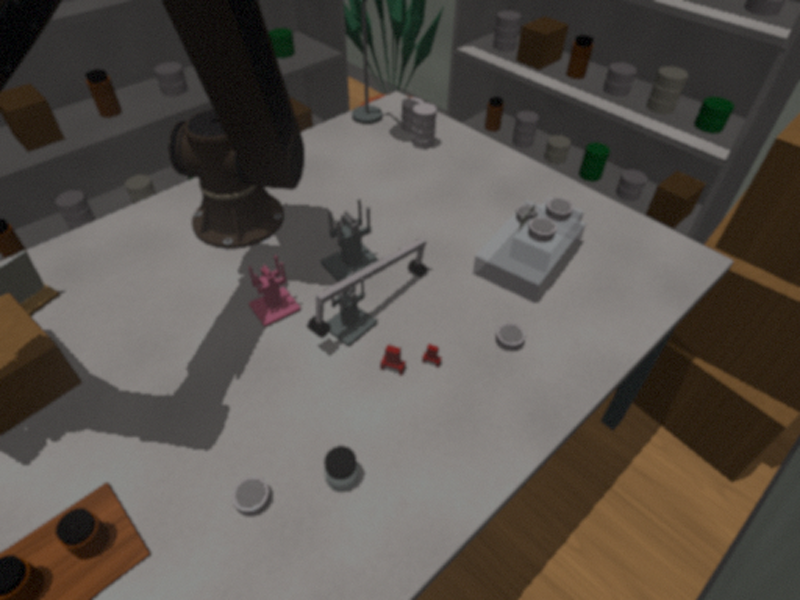

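View pics/top0.png

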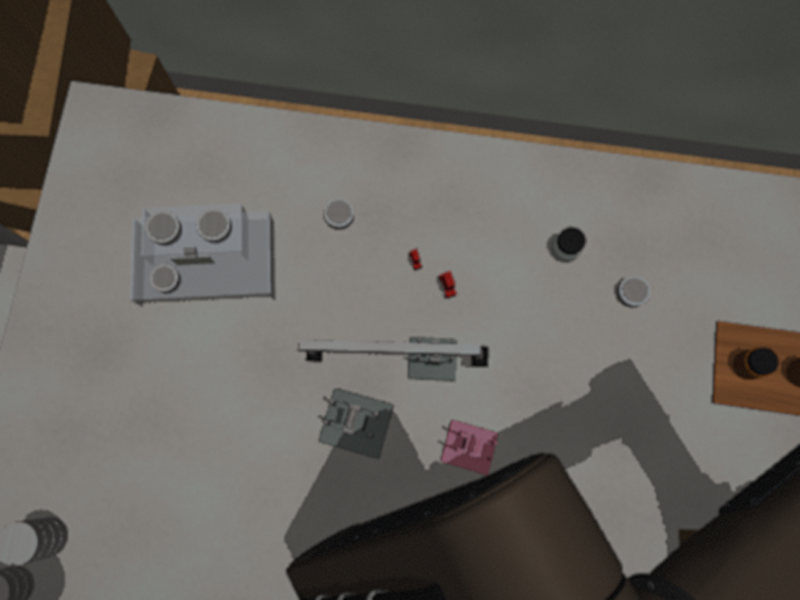

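Scene: grey stand with the bar at (350,310), saddles at (393,360) and (431,355). Top: bar from (300,345) to (487,352), saddles at (415,259) and (448,284).

Run:
```python
from h import *
import pickle
a=pickle.load(open('scene0.pkl','rb'))['color'][145:245,190:290]; b=pickle.load(open('top0.pkl','rb'))['color'][150:250,185:318]
A=cv2.resize(a,None,fx=4,fy=4,interpolation=cv2.INTER_CUBIC);B=cv2.resize(b,None,fx=6,fy=6,interpolation=cv2.INTER_CUBIC)
for im in (a,): A=cv2.resize(a,None,fx=6,fy=6,interpolation=cv2.INTER_CUBIC)
cv2.imwrite('pics/sc.png',A); cv2.imwrite('pics/tc.png',B)
```

```text
(no output)
```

View pics/sc.png

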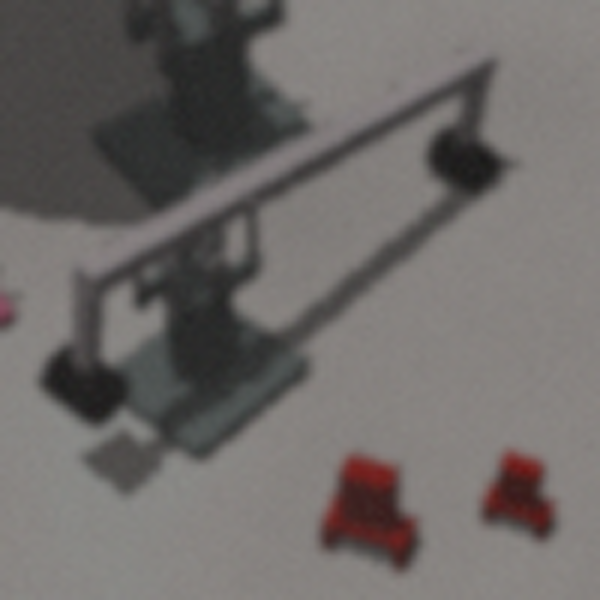

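View pics/tc.png

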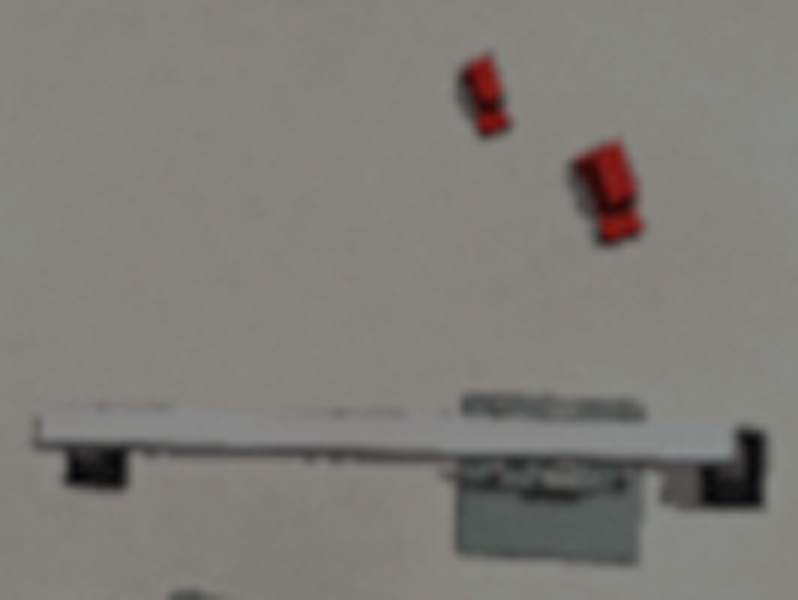

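Crop views: the tilted bar tube runs (80,275)-(493,62) in scene and (40,428)-(735,445) in top; the foot corners are clear. The larger saddle is at scene (372,510) / top (608,190), the smaller one at (520,495) / (485,95).

```bash
cat > m.py <<'E'
from h import *
import pickle
from scipy.optimize import least_squares
np.set_printoptions(precision=4,suppress=True)
S=pickle.load(open('scene0.pkl','rb'));T=pickle.load(open('top0.pkl','rb'))
s=lambda x,y:((x+.5)/6-.5+190,(y+.5)/6-.5+145)
t=lambda x,y:((x+.5)/6-.5+185,(y+.5)/6-.5+150)
for nm,c in (('-x+y',(457,553)),('-x-y',(637,563)),('+x-y',(642,402)),('+x+y',(462,395))): print('foot top',nm,onz(T,t(*c),.012))
print('foot scene',onz(S,s(200,447),.012),onz(S,s(308,362),.012))
for nm,a,b in (('big tab',(372,467),(605,158)),('small tab',(524,462),(481,70)),('bar+y top',(490,68),(38,428)),('bar-y top',(84,277),(735,445))): print(nm,*tri(S,s(*a),T,t(*b)))
for nm,a,b in (('big',(330,547),(402,567)),('small',(488,520),(542,535))):
    p,q=onz(S,s(*a),0),onz(S,s(*b),0); print(nm,'feet',p,q,np.linalg.norm(p-q))
E
python3 m.py
```

```text
foot top -x+y [0.4347 0.0186 0.012 ]
foot top -x-y [ 0.4423 -0.0689  0.012 ]
foot top +x-y [ 0.5216 -0.0614  0.012 ]
foot top +x+y [0.5124 0.0271 0.012 ]
foot scene [ 0.5183 -0.0583  0.012 ] [0.5122 0.0251 0.012 ]
big tab [ 0.6253 -0.0278  0.069 ] 0.00558015560119018
small tab [0.6659 0.0389 0.0535] 0.002727569274771718
bar+y top [0.4569 0.2204 0.0792] 0.00013502884001487464
bar-y top [ 0.4843 -0.0962  0.1458] 0.0012664389408104664
big feet [ 0.6083 -0.0453  0.    ] [ 0.6432 -0.0263  0.    ] 0.03973405464373333
small feet [0.652  0.0283 0.    ] [0.6783 0.0423 0.    ] 0.029771469697122237
```

Request:
servo_tool([
  {"xyz":[-3.6,2.15,0],"angular":[0,0,0],"claw":0},
  {"xyz":[-3.6,2.15,0],"angular":[0,0,0],"claw":0},
  {"xyz":[-3.6,2.15,0],"angular":[0,0,0],"claw":0},
  {"xyz":[-3.6,2.15,0],"angular":[0,0,0],"claw":0},
  {"xyz":[-3.6,2.15,0],"angular":[0,0,0],"claw":0},
  {"xyz":[-3.6,2.15,0],"angular":[0,0,0],"claw":0},
  {"xyz":[-3.6,2.15,0],"angular":[0,0,0],"claw":0},
  {"xyz":[-3.6,2.15,0],"angular":[0,0,0],"claw":0},
  {"xyz":[-3.6,2.15,0],"angular":[0,0,0],"claw":0},
  {"xyz":[-3.6,2.15,0],"angular":[0,0,0],"claw":0},
  {"xyz":[0,0,0],"angular":[0,0,-8.25],"claw":0},
  {"xyz":[0,0,0],"angular":[0,0,-8.25],"claw":0},
  {"xyz":[0,0,0],"angular":[0,0,-8.25],"claw":0},
  {"xyz":[0,0,0],"angular":[0,0,-8.25],"claw":0},
  {"xyz":[0,0,0],"angular":[0,0,-8.25],"claw":0},
  {"xyz":[0,0,0],"angular":[0,0,-8.25],"claw":0},
  {"xyz":[0,0,0],"angular":[0,0,-8.25],"claw":0},
  {"xyz":[0,0,0],"angular":[0,0,-8.25],"claw":0},
  {"xyz":[0,0,0],"angular":[0,0,-8.25],"claw":0},
], force=5)

```text
t: 2.0
eef_pos: [0.5013, -0.2991, 0.2481]
ee_rot: [3.141, 0.0, -1.471]
force: [-0.0, -0.6, -0.2]
width: 0.0004
gripper_force: 0.0
```

Request:
servo_tool([
  {"xyz":[-4.3,0,0],"angular":[0,0,0],"claw":0},
  {"xyz":[-4.3,0,0],"angular":[0,0,0],"claw":0},
  {"xyz":[-4.3,0,0],"angular":[0,0,0],"claw":0},
  {"xyz":[-4.3,0,0],"angular":[0,0,0],"claw":0},
  {"xyz":[-4.3,0,0],"angular":[0,0,0],"claw":0},
  {"xyz":[-4.3,0,0],"angular":[0,0,0],"claw":0},
  {"xyz":[-4.3,0,0],"angular":[0,0,0],"claw":0},
  {"xyz":[-4.3,0,0],"angular":[0,0,0],"claw":0},
  {"xyz":[-4.3,0,0],"angular":[0,0,0],"claw":0},
  {"xyz":[-4.3,0,0],"angular":[0,0,0],"claw":0},
  {"xyz":[-4.3,0,0],"angular":[0,0,0],"claw":0},
  {"xyz":[-4.3,0,0],"angular":[0,0,0],"claw":0},
  {"xyz":[-4.3,0,0],"angular":[0,0,0],"claw":0},
  {"xyz":[-4.3,0,0],"angular":[0,0,0],"claw":0},
  {"xyz":[0,0,0],"angular":[0,8.3,0],"claw":0},
  {"xyz":[0,0,0],"angular":[0,8.3,0],"claw":0},
  {"xyz":[0,0,0],"angular":[0,8.3,0],"claw":0},
])

```text
t: 3.7
eef_pos: [0.4453, 0.3006, 0.2495]
ee_rot: [-3.139, -0.439, -1.477]
force: [0.6, -1.4, -0.9]
width: 0.0002
gripper_force: 0.0
```

```bash
cat > st.py <<'E'
from h import *
from scipy.spatial.transform import Rotation as Ro
np.set_printoptions(precision=4,suppress=True)
s=monitor.get_state(); R=Ro.from_euler('xyz',s['ee_rot']).as_matrix()
print('p',s['eef_pos'],'t',s['t'],'F',s['force']);print(R)
print('tip',s['eef_pos']+R@[0,0,.022],'tipface+x',s['eef_pos']+R@[.0095,0,.022])
E
python3 st.py
```

```text
p [0.4453 0.3006 0.2495] t 3.7 F [ 0.5589 -1.4241 -0.9275]
[[ 0.0846 -0.9955  0.042 ]
 [-0.9011 -0.0944 -0.4233]
 [ 0.4253 -0.0021 -0.905 ]]
tip [0.4462 0.2913 0.2296] tipface+x [0.447  0.2828 0.2336]
```

Request:
servo_tool([
  {"xyz":[-1.83,0,3.93],"angular":[0,0,0],"claw":0},
  {"xyz":[-1.83,0,3.93],"angular":[0,0,0],"claw":0},
  {"xyz":[-1.83,0,3.93],"angular":[0,0,0],"claw":0},
  {"xyz":[-1.83,0,3.93],"angular":[0,0,0],"claw":0},
  {"xyz":[1.81,0,0.85],"angular":[0,0,0],"claw":0},
  {"xyz":[1.81,0,0.85],"angular":[0,0,0],"claw":0},
  {"xyz":[1.81,0,0.85],"angular":[0,0,0],"claw":0},
  {"xyz":[0.45,0,0.21],"angular":[0,0,0],"claw":0},
  {"xyz":[0.45,0,0.21],"angular":[0,0,0],"claw":0},
  {"xyz":[0.45,0,0.21],"angular":[0,0,0],"claw":0},
  {"xyz":[0.45,0,0.21],"angular":[0,0,0],"claw":0},
  {"xyz":[0.45,0,0.21],"angular":[0,0,0],"claw":0},
  {"xyz":[0.45,0,0.21],"angular":[0,0,0],"claw":0},
])

```text
t: 5.0
eef_pos: [0.4536, 0.2109, 0.0748]
ee_rot: [-3.141, -0.434, -1.477]
force: [0.1, 2.4, -1.3]
width: 0.0005
gripper_force: 1.1
```

```bash
cat > pic.py <<'E'
import sys; exec(open('st.py').read()); import pickle
n=sys.argv[1]; S=grab('scene');T=grab('top'); pickle.dump((S,T),open(n+'.pkl','wb'))
a=cv2.resize(S['color'][140:240,185:285],None,fx=4,fy=4,interpolation=cv2.INTER_CUBIC)
b=cv2.resize(T['color'][150:250,185:318],None,fx=3,fy=3,interpolation=cv2.INTER_CUBIC)
c=np.zeros((400,800,3),np.uint8); c[:,:400]=a; c[:300,400:799]=b; cv2.imwrite(f'pics/{n}.png',c)
E
python3 pic.py p1
```

```text
p [0.4536 0.2109 0.0748] t 5.0 F [ 0.0626  2.4297 -1.2575]
[[ 0.0853 -0.9956  0.0398]
 [-0.9032 -0.0941 -0.4188]
 [ 0.4207 -0.0002 -0.9072]]
tip [0.4545 0.2017 0.0548] tipface+x [0.4553 0.1931 0.0588]
```

View pics/p1.png

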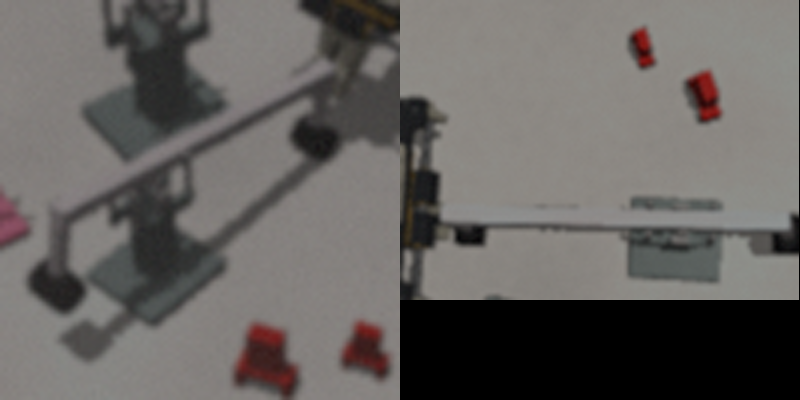

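Tip is against the +y end face at top (435,220), and the bar has slid; the weights are dark blobs at scene-crop (57,285) and (315,140). I'll measure from those blobs automatically from here on.

```bash
cat > bar.py <<'E'
from h import *
import pickle,sys
E0=np.array([.4775,-.0212,.12]); Y=.094
ux=np.array([np.cos(Y),np.sin(Y),0]); uy=np.array([-np.sin(Y),np.cos(Y),0]); uz=np.array([0,0,1.])
def wpos(s,ph,sg,E=E0):
    c,n=np.cos(ph),np.sin(ph); d=s+sg*.155
    return E+uy*(d*c-.064*n)+uz*(-d*n-.064*c)
def blob(f,guess,r=16):
    g=cv2.GaussianBlur(f['color'],(3,3),0).max(2).astype(float)
    yy,xx=np.mgrid[:g.shape[0],:g.shape[1]]
    m=((g<52)&(np.hypot(xx-guess[0],yy-guess[1])<r)).astype(np.uint8)
    n,l,st,c=cv2.connectedComponentsWithStats(m)
    if n<2: return None
    i=1+np.argmax(st[1:,4]); return c[i],st[i,4]
def solve(f,px,sg):
    o,d=ray(f,px); k=((E0-o)@ux)/(d@ux); w=o+d*k-E0
    a,b=w@uy,w[2]; D=sg*np.sqrt(max(a*a+b*b-.064**2,0)); s=D-sg*.155
    # (a,b)=Rot(D,-.064)
    ph=-(np.arctan2(b,a)-np.arctan2(-.064,D)); ph=(ph+np.pi)%(2*np.pi)-np.pi
    return s,ph
def measure(S,s0,ph0=0,r=16):
    out=[]
    for sg in (-1,1):
        px=proj(S,wpos(s0,ph0,sg))[0]; b=blob(S,px,r)
        if b is None: out.append((sg,None));continue
        s,ph=solve(S,b[0],sg); out.append((sg,round(s*1000,1),round(ph,3),b[0].round(1).tolist(),int(b[1])))
    return out
E
python3 - <<'E'
from bar import *
S=pickle.load(open('scene0.pkl','rb')); print(measure(S,.083,.2))
S,T=pickle.load(open('p1.pkl','rb')); print(measure(S,.06,.2))
E
```

```text
[(-1, np.float64(82.0), np.float64(0.153), [204.2, 209.2], 78), (1, np.float64(87.9), np.float64(0.19), [267.2, 171.8], 60)]
[(-1, np.float64(62.2), np.float64(0.184), [198.9, 211.8], 74), (1, np.float64(69.2), np.float64(0.205), [263.7, 174.5], 73)]
```

Request:
servo_tool([
  {"xyz":[0.4,0,0.185],"angular":[0,0,0],"claw":0},
  {"xyz":[0.4,0,0.185],"angular":[0,0,0],"claw":0},
  {"xyz":[0.4,0,0.185],"angular":[0,0,0],"claw":0},
  {"xyz":[0.4,0,0.185],"angular":[0,0,0],"claw":0},
  {"xyz":[0,0,0],"angular":[0,0,0],"claw":0},
  {"xyz":[-1.36,0,-0.64],"angular":[0,0,0],"claw":0},
  {"xyz":[0,0,0],"angular":[0,0,0],"claw":0},
  {"xyz":[0,0,0],"angular":[0,0,0],"claw":0},
  {"xyz":[0,0,0],"angular":[0,0,0],"claw":0},
])

```text
t: 6.0
eef_pos: [0.4536, 0.2082, 0.0748]
ee_rot: [3.141, -0.435, -1.477]
force: [-0.1, 0.8, 0.4]
width: 0.0005
gripper_force: 0.0
```

```bash
cat > look.py <<'E'
import sys; exec(open('st.py').read()); from bar import *
S=grab('scene'); pickle.dump(S,open('last.pkl','wb'))
s0=float(sys.argv[1])/1000; ph0=float(sys.argv[2]); r=float(sys.argv[3]) if len(sys.argv)>3 else 14
for m in measure(S,s0,ph0,r): print(*m)
for sg in(1,-1): 
    from scipy.optimize import brentq
    print('shelf tilt if resting',sg, round(sg*brentq(lambda p:(sg*s0+.155)*np.sin(p)+.064*np.cos(p)-.104,0,.6),3))
E
python3 look.py 47 .2
```

```text
p [0.4536 0.2082 0.0748] t 6.0 F [-0.0629  0.754   0.4471]
[[ 0.0853 -0.9956  0.0392]
 [-0.9028 -0.0939 -0.4197]
 [ 0.4215  0.0004 -0.9068]]
tip [0.4545 0.199  0.0549] tipface+x [0.4553 0.1904 0.0589]
-1 44.0 0.212 [194.0, 213.9] 70
1 49.2 0.221 [259.9, 177.3] 68
shelf tilt if resting 1 0.206
shelf tilt if resting -1 -0.441
```

Request:
servo_tool([
  {"xyz":[1.22,0,0.57],"angular":[0,0,0],"claw":0},
  {"xyz":[0.35,0,0.165],"angular":[0,0,0],"claw":0},
  {"xyz":[0.35,0,0.165],"angular":[0,0,0],"claw":0},
  {"xyz":[0.35,0,0.165],"angular":[0,0,0],"claw":0},
  {"xyz":[0,0,0],"angular":[0,0,0],"claw":0},
  {"xyz":[-1.36,0,-0.64],"angular":[0,0,0],"claw":0},
  {"xyz":[0,0,0],"angular":[0,0,0],"claw":0},
  {"xyz":[0,0,0],"angular":[0,0,0],"claw":0},
  {"xyz":[0,0,0],"angular":[0,0,0],"claw":0},
])

```text
t: 6.95
eef_pos: [0.4545, 0.1982, 0.0748]
ee_rot: [3.141, -0.435, -1.476]
force: [-0.2, -0.1, 0.2]
width: 0.0005
gripper_force: 0.0
```

```bash
python3 look.py 36 .2
```

```text
p [0.4545 0.1982 0.0748] t 6.95 F [-0.1614 -0.0628  0.1542]
[[ 0.0854 -0.9956  0.0392]
 [-0.9028 -0.094  -0.4198]
 [ 0.4216  0.0004 -0.9068]]
tip [0.4554 0.189  0.0548] tipface+x [0.4562 0.1804 0.0588]
-1 35.1 0.219 [191.7, 215.0] 72
1 38.5 0.228 [257.8, 178.7] 70
shelf tilt if resting 1 0.219
shelf tilt if resting -1 -0.385
```

Still resting on the shelf; next step of 10 mm.

Request:
servo_tool([
  {"xyz":[1.22,0,0.57],"angular":[0,0,0],"claw":0},
  {"xyz":[0.35,0,0.165],"angular":[0,0,0],"claw":0},
  {"xyz":[0.35,0,0.165],"angular":[0,0,0],"claw":0},
  {"xyz":[0.35,0,0.165],"angular":[0,0,0],"claw":0},
  {"xyz":[0,0,0],"angular":[0,0,0],"claw":0},
  {"xyz":[-1.36,0,-0.64],"angular":[0,0,0],"claw":0},
  {"xyz":[0,0,0],"angular":[0,0,0],"claw":0},
  {"xyz":[0,0,0],"angular":[0,0,0],"claw":0},
  {"xyz":[0,0,0],"angular":[0,0,0],"claw":0},
])

```text
t: 7.9
eef_pos: [0.4555, 0.1882, 0.0748]
ee_rot: [3.141, -0.435, -1.476]
force: [0.6, -0.5, -1.0]
width: 0.0009
gripper_force: 0.0
```

```bash
python3 look.py 26 .22 18
```

```text
p [0.4555 0.1882 0.0748] t 7.9 F [ 0.6451 -0.4753 -0.9698]
[[ 0.0854 -0.9956  0.0392]
 [-0.9028 -0.094  -0.4197]
 [ 0.4216  0.0005 -0.9068]]
tip [0.4563 0.179  0.0548] tipface+x [0.4571 0.1704 0.0588]
-1 25.0 0.237 [188.9, 216.0] 75
1 29.0 0.242 [255.9, 180.3] 68
shelf tilt if resting 1 0.233
shelf tilt if resting -1 -0.346
```

Request:
servo_tool([
  {"xyz":[1.22,0,0.57],"angular":[0,0,0],"claw":0},
  {"xyz":[0.35,0,0.165],"angular":[0,0,0],"claw":0},
  {"xyz":[0.35,0,0.165],"angular":[0,0,0],"claw":0},
  {"xyz":[0.35,0,0.165],"angular":[0,0,0],"claw":0},
  {"xyz":[0,0,0],"angular":[0,0,0],"claw":0},
  {"xyz":[-1.36,0,-0.64],"angular":[0,0,0],"claw":0},
  {"xyz":[0,0,0],"angular":[0,0,0],"claw":0},
  {"xyz":[0,0,0],"angular":[0,0,0],"claw":0},
  {"xyz":[0,0,0],"angular":[0,0,0],"claw":0},
])

```text
t: 8.85
eef_pos: [0.4564, 0.1782, 0.0747]
ee_rot: [3.141, -0.435, -1.477]
force: [0.4, 0.1, -0.4]
width: 0.0005
gripper_force: 0.0
```

```bash
python3 look.py 16 .22 18
```

```text
p [0.4564 0.1782 0.0747] t 8.85 F [ 0.446   0.1013 -0.355 ]
[[ 0.0854 -0.9956  0.0391]
 [-0.9027 -0.0939 -0.4198]
 [ 0.4217  0.0005 -0.9068]]
tip [0.4572 0.1689 0.0548] tipface+x [0.458  0.1603 0.0588]
-1 15.9 0.243 [186.5, 217.1] 75
1 18.6 0.255 [253.8, 181.9] 71
shelf tilt if resting 1 0.248
shelf tilt if resting -1 -0.316
```

Request:
servo_tool([
  {"xyz":[1.22,0,0.57],"angular":[0,0,0],"claw":0},
  {"xyz":[0.35,0,0.165],"angular":[0,0,0],"claw":0},
  {"xyz":[0.35,0,0.165],"angular":[0,0,0],"claw":0},
  {"xyz":[0.35,0,0.165],"angular":[0,0,0],"claw":0},
  {"xyz":[0,0,0],"angular":[0,0,0],"claw":0},
  {"xyz":[-1.36,0,-0.64],"angular":[0,0,0],"claw":0},
  {"xyz":[0,0,0],"angular":[0,0,0],"claw":0},
  {"xyz":[0,0,0],"angular":[0,0,0],"claw":0},
  {"xyz":[0,0,0],"angular":[0,0,0],"claw":0},
])

```text
t: 9.8
eef_pos: [0.4573, 0.1682, 0.0747]
ee_rot: [3.141, -0.435, -1.476]
force: [-0.4, 0.0, 0.3]
width: 0.0008
gripper_force: 0.0
```

```bash
python3 look.py 6 .22 20
```

```text
p [0.4573 0.1682 0.0747] t 9.8 F [-0.4188  0.0498  0.3192]
[[ 0.0854 -0.9956  0.0391]
 [-0.9027 -0.0939 -0.4198]
 [ 0.4217  0.0005 -0.9068]]
tip [0.4582 0.1589 0.0548] tipface+x [0.459  0.1504 0.0588]
-1 6.1 0.108 [186.1, 222.0] 68
1 12.5 0.116 [255.2, 176.2] 77
shelf tilt if resting 1 0.265
shelf tilt if resting -1 -0.291
```

Request:
servo_tool([
  {"xyz":[-1.36,0,-0.64],"angular":[0,0,0],"claw":0},
  {"xyz":[1.38,0,-2.95],"angular":[0,0,0],"claw":0},
  {"xyz":[1.38,0,-2.95],"angular":[0,0,0],"claw":0},
  {"xyz":[0,0,0],"angular":[0,0,0],"claw":0},
  {"xyz":[0,0,0],"angular":[0,0,0],"claw":0},
  {"xyz":[0,0,0],"angular":[0,0,0],"claw":0},
  {"xyz":[0,0,0],"angular":[0,0,0],"claw":0},
  {"xyz":[0,0,0],"angular":[0,0,0],"claw":0},
  {"xyz":[0,0,0],"angular":[0,0,0],"claw":0},
  {"xyz":[0,0,0],"angular":[0,0,0],"claw":0},
])

```text
t: 10.85
eef_pos: [0.4561, 0.1829, 0.1398]
ee_rot: [3.141, -0.435, -1.477]
force: [0.1, -0.7, -0.8]
width: 0.0004
gripper_force: 0.0
```

```bash
python3 look.py 8 .1 18|head -7
```

```text
p [0.4561 0.1829 0.1398] t 10.85 F [ 0.112  -0.6792 -0.8243]
[[ 0.0852 -0.9956  0.0391]
 [-0.9028 -0.0937 -0.4197]
 [ 0.4215  0.0005 -0.9068]]
tip [0.457  0.1737 0.1198] tipface+x [0.4578 0.1651 0.1238]
-1 6.3 0.172 [185.0, 220.4] 75
1 9.3 0.182 [253.4, 179.5] 70
```

Request:
servo_tool([
  {"xyz":[0,0,0],"angular":[0,0,0],"claw":0},
  {"xyz":[0,0,0],"angular":[0,0,0],"claw":0},
  {"xyz":[0,0,0],"angular":[0,0,0],"claw":0},
  {"xyz":[0,0,0],"angular":[0,0,0],"claw":0},
])

```text
t: 11.3
eef_pos: [0.4562, 0.1831, 0.1401]
ee_rot: [-3.142, -0.435, -1.477]
force: [-1.1, 0.8, -1.1]
width: 0.0003
gripper_force: 0.0
```

```bash
python3 look.py 8 .1 18|tail -4
```

```text
-1 6.5 0.053 [187.3, 223.1] 67
1 8.1 0.056 [255.2, 174.2] 65
shelf tilt if resting 1 0.262
shelf tilt if resting -1 -0.295
```

Request:
servo_tool([
  {"xyz":[0,0,0],"angular":[0,0,0],"claw":0},
  {"xyz":[0,0,0],"angular":[0,0,0],"claw":0},
  {"xyz":[0,0,0],"angular":[0,0,0],"claw":0},
  {"xyz":[0,0,0],"angular":[0,0,0],"claw":0},
])

```text
t: 11.75
eef_pos: [0.4562, 0.1831, 0.1401]
ee_rot: [-3.142, -0.435, -1.477]
force: [-0.3, 0.0, 0.3]
width: 0.0002
gripper_force: 0.0
```

```bash
python3 look.py 8 .1 18|tail -4
```

```text
-1 5.9 0.131 [185.6, 221.5] 73
1 7.7 0.132 [254.0, 177.5] 71
shelf tilt if resting 1 0.262
shelf tilt if resting -1 -0.295
```

```bash
cat > swing.py <<'E'
from bar import *
from scipy.optimize import least_squares
n=int(sys.argv[1]); s0=float(sys.argv[2])/1000; ph0=float(sys.argv[3]); t=[];P=[];SS=[]
for i in range(n):
    t.append(monitor.get_state()['t']); m=measure(grab('scene'),s0,ph0,18)
    v=[x[2] for x in m if x[1] is not None]; P.append(np.mean(v)); SS.append(np.mean([x[1] for x in m if x[1] is not None]))
t=np.array(t)-t[0];P=np.array(P)
print(P.round(3),'s',np.mean(SS).round(2))
best=min((least_squares(lambda q:q[0]+np.exp(-abs(q[3])*t)*(q[1]*np.cos(q[4]*t)+q[2]*np.sin(q[4]*t))-P,[P.mean(),.03,.03,.3,w],loss='soft_l1',f_scale=.01) for w in (4,6,8,10,12)),key=lambda r:r.cost)
print('eq tilt',best.x[0].round(4),'amp,damp,w',np.hypot(*best.x[1:3]).round(4),best.x[3:].round(2),'cost',best.cost,'t',monitor.get_state()['t'])
E
python3 swing.py 24 7 .1
```

```text
[0.138 0.14  0.142 0.142 0.143 0.136 0.138 0.132 0.122 0.115 0.102 0.097
 0.098 0.09  0.092 0.088 0.09  0.09  0.092 0.098 0.098 0.103 0.116 0.122] s 7.29
eq tilt 0.1133 amp,damp,w 0.031 [0.22 4.95] cost 8.719852754071951e-05 t 13.0
```

Request:
servo_tool([
  {"xyz":[-0.76,0,1.63],"angular":[0,0,0],"claw":0},
  {"xyz":[1.36,0,0.64],"angular":[0,0,0],"claw":0},
  {"xyz":[0.18,0,0.085],"angular":[0,0,0],"claw":0},
  {"xyz":[0.18,0,0.085],"angular":[0,0,0],"claw":0},
  {"xyz":[0.18,0,0.085],"angular":[0,0,0],"claw":0},
  {"xyz":[0.18,0,0.085],"angular":[0,0,0],"claw":0},
  {"xyz":[0.18,0,0.085],"angular":[0,0,0],"claw":0},
  {"xyz":[0,0,0],"angular":[0,0,0],"claw":0},
  {"xyz":[0,0,0],"angular":[0,0,0],"claw":0},
])

```text
t: 13.9
eef_pos: [0.4586, 0.1586, 0.122]
ee_rot: [-3.141, -0.434, -1.477]
force: [0.1, 2.8, -0.3]
width: 0.0004
gripper_force: 1.4
```

Request:
servo_tool([
  {"xyz":[-1.36,0,-0.64],"angular":[0,0,0],"claw":0},
  {"xyz":[-1.36,0,-0.64],"angular":[0,0,0],"claw":0},
  {"xyz":[0,0,0],"angular":[0,0,0],"claw":0},
])

```text
t: 14.2
eef_pos: [0.4561, 0.1906, 0.1221]
ee_rot: [-3.141, -0.434, -1.475]
force: [-0.3, -0.4, 0.5]
width: 0.0005
gripper_force: 0.0
```

```bash
python3 swing.py 26 2 .03; python3 st.py|tail -1
```

```text
[ 0.047  0.037  0.014 -0.007 -0.024 -0.037 -0.05  -0.048 -0.041 -0.033
 -0.019 -0.011 -0.008  0.003  0.008  0.022  0.029  0.034  0.046  0.047
  0.038  0.037  0.033  0.028  0.025  0.024] s 1.9
eq tilt 0.0144 amp,damp,w 0.0921 [1.27 5.13] cost 0.00023592233760853898 t 15.5
tip [0.4566 0.1789 0.1021] tipface+x [0.4574 0.1704 0.1061]
```

```bash
cat > sad.py <<'E'
from h import *
import pickle
from scipy.optimize import minimize
boxes=[((-.018,-.008,.012),(.018,.008,.018)),((-.018,-.008,0),(-.012,.008,.012)),((.012,-.008,0),(.018,.008,.012)),((-.011,-.006,.018),(.011,.006,.05))]
def sil(f,p,k,roi):
    x0,y0,x1,y1=roi; im=np.zeros(((y1-y0)*8,(x1-x0)*8),np.uint8); c,s=np.cos(p[2]),np.sin(p[2])
    for a,b in boxes:
        V=np.array([[X,Y,Z] for X in(a[0],b[0]) for Y in(a[1],b[1]) for Z in(a[2],b[2])])*k
        W=np.c_[p[0]+c*V[:,0]-s*V[:,1],p[1]+s*V[:,0]+c*V[:,1],V[:,2]]
        q=(proj(f,W)+.5-[x0,y0])*8-.5
        cv2.fillConvexPoly(im,cv2.convexHull(np.round(q*16).astype(np.int32)),255,shift=4)
    return cv2.GaussianBlur(cv2.resize(im,(x1-x0,y1-y0),interpolation=cv2.INTER_AREA),(0,0),.8)/255.
def fit(fs,g,k=1):
    dat=[]
    for f in fs:
        u,v=proj(f,[g[0],g[1],.025*k])[0].astype(int); roi=(u-12,v-12,u+13,v+13)
        c=f['color'][roi[1]:roi[3],roi[0]:roi[2]].astype(float); r=np.clip((c[...,2]-c[...,:2].mean(2))/90,0,1); dat.append((f,roi,r))
    cost=lambda p:sum(((sil(f,p,k,roi)-r/max(r.max(),.3))**2).sum() for f,roi,r in dat)
    r=min((minimize(cost,[g[0]+dx,g[1],g[2]+dy],method='Nelder-Mead',options=dict(initial_simplex=np.array([[0,0,0],[.006,0,0],[0,.006,0],[0,0,.3]])+[g[0]+dx,g[1],g[2]+dy],maxiter=200)) for dx in(-.003,.003) for dy in(-.2,.2)),key=lambda r:r.fun)
    return r.x.round(4),round(r.fun,2)
if __name__=='__main__':
    S=pickle.load(open('scene0.pkl','rb'));T=pickle.load(open('top0.pkl','rb'))
    for nm,g,k in (('small',(.665,.036,.49),1),('small as 1.3',(.665,.036,.49),1.3),('big',(.625,-.035,.49),1),('big 1.3',(.625,-.035,.49),1.3)):
        print(nm,fit((S,T),g,k),fit((S,),g,k),fit((T,),g,k))
E
python3 sad.py; python3 st.py
```

```text
small (array([0.6642, 0.037 , 0.3874]), np.float64(39.51)) (array([0.662 , 0.0392, 0.684 ]), np.float64(22.27)) (array([0.6667, 0.0363, 0.278 ]), np.float64(9.17))
small as 1.3 (array([0.665 , 0.0361, 0.2478]), np.float64(123.27)) (array([0.6655, 0.0342, 0.7053]), np.float64(69.2)) (array([0.6632, 0.0361, 0.1556]), np.float64(41.47))
big (array([ 0.6226, -0.0315,  0.5183]), np.float64(73.36)) (array([ 0.6141, -0.0236,  0.3269]), np.float64(30.24)) (array([ 0.6262, -0.0334,  0.3455]), np.float64(12.06))
big 1.3 (array([ 0.6226, -0.0312,  0.5005]), np.float64(73.47)) (array([ 0.6196, -0.0298,  0.7977]), np.float64(45.35)) (array([ 0.6248, -0.0323,  0.3663]), np.float64(17.16))
p [0.4557 0.1882 0.1221] t 15.5 F [-0.469   0.3466 -0.4498]
[[ 0.0851 -0.9956  0.0395]
 [-0.903  -0.0938 -0.4192]
 [ 0.421  -0.     -0.907 ]]
tip [0.4566 0.1789 0.1021] tipface+x [0.4574 0.1704 0.1061]
```

```bash
for k in 30 45; do sed "s#/90,0,1#/$k,0,1#" sad.py > sad2.py; python3 sad2.py; done
```

```text
small (array([0.6642, 0.0371, 0.4497]), np.float64(43.2)) (array([0.6616, 0.0394, 0.3777]), np.float64(17.86)) (array([0.6668, 0.0368, 0.4387]), np.float64(17.93))
small as 1.3 (array([0.6652, 0.0362, 0.4035]), np.float64(68.04)) (array([0.6661, 0.0336, 0.6883]), np.float64(30.93)) (array([0.6634, 0.036 , 0.282 ]), np.float64(30.44))
big (array([ 0.6211, -0.031 ,  0.5423]), np.float64(132.56)) (array([ 0.6144, -0.0241,  0.3876]), np.float64(59.84)) (array([ 0.6273, -0.0311,  0.5536]), np.float64(49.45))
big 1.3 (array([ 0.6227, -0.0314,  0.4979]), np.float64(38.48)) (array([ 0.6199, -0.0294,  0.4703]), np.float64(13.13)) (array([ 0.625 , -0.0316,  0.4795]), np.float64(15.79))
small (array([0.6641, 0.0369, 0.4412]), np.float64(26.78)) (array([0.6618, 0.0391, 0.4539]), np.float64(11.25)) (array([0.6667, 0.0367, 0.3923]), np.float64(8.63))
small as 1.3 (array([0.6654, 0.0362, 0.2774]), np.float64(79.52)) (array([0.6658, 0.0336, 0.7181]), np.float64(39.96)) (array([0.6636, 0.0359, 0.2577]), np.float64(29.9))
big (array([ 0.622 , -0.031 ,  0.5284]), np.float64(97.52)) (array([ 0.6142, -0.0245,  0.3823]), np.float64(39.18)) (array([ 0.6271, -0.0323,  0.5097]), np.float64(29.31))
big 1.3 (array([ 0.6228, -0.0313,  0.4976]), np.float64(33.17)) (array([ 0.6196, -0.0293,  0.4914]), np.float64(15.73)) (array([ 0.6249, -0.0318,  0.4443]), np.float64(8.34))
```

Request:
servo_tool([
  {"xyz":[1.9,0,-4.1],"angular":[0,0,0],"claw":0},
  {"xyz":[1.9,0,-4.1],"angular":[0,0,0],"claw":0},
  {"xyz":[1.9,0,-4.1],"angular":[0,0,0],"claw":0},
  {"xyz":[0,0,0],"angular":[0,-8.3,0],"claw":3.4},
  {"xyz":[0,0,0],"angular":[0,-8.3,0],"claw":3.4},
  {"xyz":[0,0,0],"angular":[0,-8.3,0],"claw":3.4},
  {"xyz":[2.84,-3.22,0],"angular":[0,0,0],"claw":3.4},
  {"xyz":[2.84,-3.22,0],"angular":[0,0,0],"claw":3.4},
  {"xyz":[2.84,-3.22,0],"angular":[0,0,0],"claw":3.4},
  {"xyz":[2.84,-3.22,0],"angular":[0,0,0],"claw":3.4},
  {"xyz":[2.84,-3.22,0],"angular":[0,0,0],"claw":3.4},
  {"xyz":[2.84,-3.22,0],"angular":[0,0,0],"claw":3.4},
  {"xyz":[0,0,0],"angular":[0,0,-6.6],"claw":3.4},
  {"xyz":[0,0,0],"angular":[0,0,-6.6],"claw":3.4},
  {"xyz":[0,0,0],"angular":[0,0,-6.6],"claw":3.4},
  {"xyz":[0,0,0],"angular":[0,0,0],"claw":3.4},
])

```text
t: 17.1
eef_pos: [0.664, 0.0365, 0.2572]
ee_rot: [3.141, 0.0, -1.13]
force: [0.4, 0.3, 0.4]
width: 0.0339
gripper_force: 0.0
```

```bash
python3 swing.py 8 2 0
cat > go.py <<'E'
import sys
exec(open('st.py').read())
w=np.array([float(v) for v in sys.argv[1:4]])-s['eef_pos']; print('tool cm',R.T@w*100)
if len(sys.argv)>4: print('tool z turn deg',-np.degrees(float(sys.argv[4])-s['ee_rot'][2]))
E
python3 go.py .6642 .037 .042 -1.131
```

```text
[-0.054 -0.059 -0.056 -0.06  -0.057 -0.057 -0.057 -0.057] s 21.71
eq tilt -0.0574 amp,damp,w 1.7344 [12.13 62.82] cost 1.2221594027159944e-06 t 17.5
p [0.6639 0.0368 0.2577] t 17.5 F [0.2064 0.3629 0.3281]
[[ 0.4249 -0.9053  0.0001]
 [-0.9053 -0.4249  0.0001]
 [-0.     -0.0001 -1.    ]]
tip [0.6639 0.0368 0.2357] tipface+x [0.668  0.0282 0.2357]
tool cm [-0.0019 -0.0285 21.5706]
tool z turn deg -0.0572658495443187
```

Request:
servo_tool([
  {"xyz":[0,0,4.5],"angular":[0,0,0],"claw":3.4},
  {"xyz":[0,0,4.5],"angular":[0,0,0],"claw":3.4},
  {"xyz":[0,0,4.5],"angular":[0,0,0],"claw":3.4},
  {"xyz":[0,0,4.0],"angular":[0,0,0],"claw":3.4},
  {"xyz":[0,0,2.0],"angular":[0,0,0],"claw":3.4},
  {"xyz":[0,0,2.0],"angular":[0,0,0],"claw":3.4},
  {"xyz":[0,0,0],"angular":[0,0,0],"claw":1.5},
  {"xyz":[0,0,0],"angular":[0,0,0],"claw":1.5},
  {"xyz":[0,0,0],"angular":[0,0,0],"claw":1.5},
  {"xyz":[0,0,0],"angular":[0,0,0],"claw":1.5},
  {"xyz":[0,0,0],"angular":[0,0,0],"claw":1.5},
], force=6)

```text
t: 18.6
eef_pos: [0.6641, 0.0367, 0.043]
ee_rot: [-3.141, 0.0, -1.131]
force: [0.2, 0.1, 0.4]
width: 0.0222
gripper_force: 6.0
```

Request:
servo_tool([
  {"xyz":[0,0,-2],"angular":[0,0,0],"claw":1.5},
  {"xyz":[0,0,-4],"angular":[0,0,0],"claw":1.5},
  {"xyz":[0,0,-4],"angular":[0,0,0],"claw":1.5},
  {"xyz":[0,0,-4],"angular":[0,0,0],"claw":1.5},
  {"xyz":[0,0,-4],"angular":[0,0,0],"claw":1.5},
  {"xyz":[0,0,0],"angular":[0,0,6.6],"claw":1.5},
  {"xyz":[0,0,0],"angular":[0,0,6.6],"claw":1.5},
  {"xyz":[0,0,0],"angular":[0,0,6.6],"claw":1.5},
  {"xyz":[-4.2,1.2,0],"angular":[0,0,0],"claw":1.5},
  {"xyz":[-4.2,1.2,0],"angular":[0,0,0],"claw":1.5},
  {"xyz":[-4.2,1.2,0],"angular":[0,0,0],"claw":1.5},
  {"xyz":[-4.2,1.2,0],"angular":[0,0,0],"claw":1.5},
  {"xyz":[0,0,0],"angular":[0,0,0],"claw":1.5},
])

```text
t: 19.9
eef_pos: [0.5989, 0.2036, 0.2231]
ee_rot: [-3.141, 0.001, -1.473]
force: [0.5, 0.1, 0.6]
width: 0.0217
gripper_force: 6.0
```

```bash
python3 swing.py 14 2 0; python3 st.py
python3 - <<'E'
from h import *
import pickle
S=grab('scene');T=grab('top');pickle.dump((S,T),open('p2.pkl','wb'))
a=cv2.resize(S['color'][110:235,175:295],(480,500),interpolation=cv2.INTER_CUBIC)
b=cv2.resize(T['color'][140:250,170:318],(320,238),interpolation=cv2.INTER_CUBIC)
c=np.zeros((500,800,3),np.uint8);c[:,:480]=a;c[:238,480:]=b;cv2.imwrite('pics/p2.png',c)
E
```

```text
[0.016 0.014 0.012 0.008 0.01  0.014 0.014 0.014 0.013 0.012 0.012 0.011
 0.011 0.012] s 1.81
eq tilt 0.0123 amp,damp,w 0.0044 [ 2.45 16.37] cost 4.307233336486927e-06 t 20.6
p [0.6006 0.1992 0.2226] t 20.6 F [-0.6621 -0.0257 -0.5465]
[[ 0.0933 -0.9956 -0.0001]
 [-0.9956 -0.0933 -0.0001]
 [ 0.      0.0001 -1.    ]]
tip [0.6006 0.1992 0.2006] tipface+x [0.6014 0.1897 0.2006]
```

View pics/p2.png

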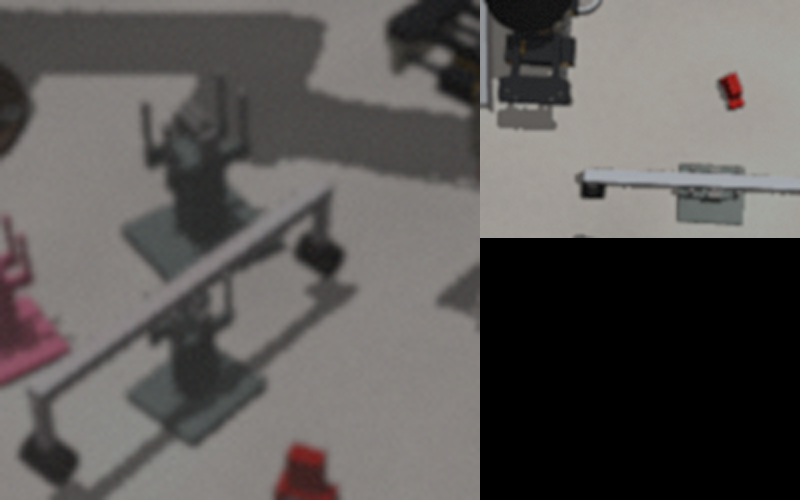

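The bar hangs level (≈0.012 rad), clear of the shelf; saddle held. Measuring the tube's lateral position near the edge from both cameras before placing.

```bash
python3 - <<'E'
from bar import *
S,T=pickle.load(open('p2.pkl','rb'))
for nm,f in(('top',T),('scene',S)):
  for yy in(-.06,-.04,.0,.02,.05):
    xs=np.arange(-.03,.03,.0005); P=np.array([E0+uy*yy+ux*x+uz*.016 for x in xs]); q=proj(f,P).astype(np.float32)
    v=cv2.remap(cv2.cvtColor(f['color'],cv2.COLOR_BGR2GRAY),q[:,:1],q[:,1:],cv2.INTER_CUBIC).ravel().astype(int)
    print(nm,yy,v[::4])
E
python3 go.py .4774 -.021 .223
```

```text
top -0.06 [162 163 163 164 164 165 166 157 137 106  97 118 148 163 168 167 167 166
 160 154 149 155 161 162 162 161 161 162 162 161]
top -0.04 [160 160 159 160 162 164 163 151 121  92  83 107 144 165 168 168 166 165
 161 157 157 161 162 163 163 163 163 162 161 160]
top 0.0 [ 92  68  49  55  82 109 120 114 105 103 108 128 152 163 168 168 167 167
 155 135 121 123 122 122 134 152 161 161 160 158]
top 0.02 [106  98  84  73  79  94  98  86  65  57  72 109 148 167 168 169 168 163
 152 129 109 103 103 105 116 135 153 161 161 160]
top 0.05 [159 159 158 150 132 108  93  90  91  88 107 140 162 168 167 166 167 166
 163 159 155 157 159 159 159 160 160 159 158 157]
scene -0.06 [131 131 131 132 132 132 131 131 131 132 133 132 132 133 134 132 125 111
  93  77  68  69  77  83  83  73  62  55  55  70]
scene -0.04 [131 131 130 130 133 133 131 133 132 130 130 132 132 133 134 131 122 109
  98  79  67  64  63  66  67  65  60  57  55  53]
scene 0.0 [ 78  79  80  81  80  81  81  82  87  97 107 116 126 131 133 132 125 115
  99  80  67  60  60  62  66  77  86  99 109 121]
scene 0.02 [ 83  82  83  83  81  80  80  82  86  92 104 118 125 130 132 131 128 118
 105  88  72  63  63  68  73  73  75  78  89 103]
scene 0.05 [ 42  41  42  42  43  44  46  50  57  72  88 106 119 129 133 133 129 121
 110  97  78  66  57  53  55  59  68  84  99 109]
p [0.6005 0.1994 0.2226] t 20.7 F [ 0.6926  0.5036 -0.6772]
[[ 0.0937 -0.9956 -0.    ]
 [-0.9956 -0.0937 -0.    ]
 [ 0.      0.     -1.    ]]
tip [0.6005 0.1994 0.2006] tipface+x [0.6014 0.1899 0.2006]
tool cm [20.7879 14.3201 -0.0375]
```

Request:
servo_tool([
  {"xyz":[3.46,2.4,0],"angular":[0,0,0],"claw":1.5},
  {"xyz":[3.46,2.4,0],"angular":[0,0,0],"claw":1.5},
  {"xyz":[3.46,2.4,0],"angular":[0,0,0],"claw":1.5},
  {"xyz":[3.46,2.4,0],"angular":[0,0,0],"claw":1.5},
  {"xyz":[3.46,2.4,0],"angular":[0,0,0],"claw":1.5},
  {"xyz":[3.46,2.4,0],"angular":[0,0,0],"claw":1.5},
  {"xyz":[0,0,1.9],"angular":[0,0,0],"claw":1.5},
  {"xyz":[0,0,1.9],"angular":[0,0,0],"claw":1.5},
  {"xyz":[0,0,0],"angular":[0,0,0],"claw":1.5},
  {"xyz":[0,0,0],"angular":[0,0,0],"claw":1.5},
])

```text
t: 21.7
eef_pos: [0.4768, -0.0207, 0.185]
ee_rot: [3.141, -0.0, -1.477]
force: [0.4, 0.2, -0.2]
width: 0.0219
gripper_force: 6.0
```

```bash
python3 go.py .4768 -.021 .167 -1.4765
python3 - <<'E'
from bar import *
S=grab('scene');T=grab('top');pickle.dump((S,T),open('p3.pkl','wb'))
p=monitor.get_state()['eef_pos']
c=np.zeros((480,800,3),np.uint8)
for j,f in enumerate((S,T)):
    u,v=proj(f,E0+[0,0,.03])[0].astype(int); z=10
    a=cv2.resize(f['color'][v-24:v+24,u-20:u+20],None,fx=z,fy=z,interpolation=cv2.INTER_CUBIC)
    c[:,j*400:j*400+400]=a; print(u,v)
cv2.imwrite('pics/p3.png',c)
E
```

```text
p [ 0.4768 -0.0207  0.185 ] t 21.7 F [ 0.3872  0.2253 -0.2424]
[[ 0.0941 -0.9956 -0.0002]
 [-0.9956 -0.0941 -0.0004]
 [ 0.0004  0.0002 -1.    ]]
tip [ 0.4767 -0.0207  0.163 ] tipface+x [ 0.4776 -0.0302  0.163 ]
tool cm [ 0.0285 -0.0025  1.8045]
tool z turn deg -0.0025904793834042924
221 176
278 221
```

View pics/p3.png

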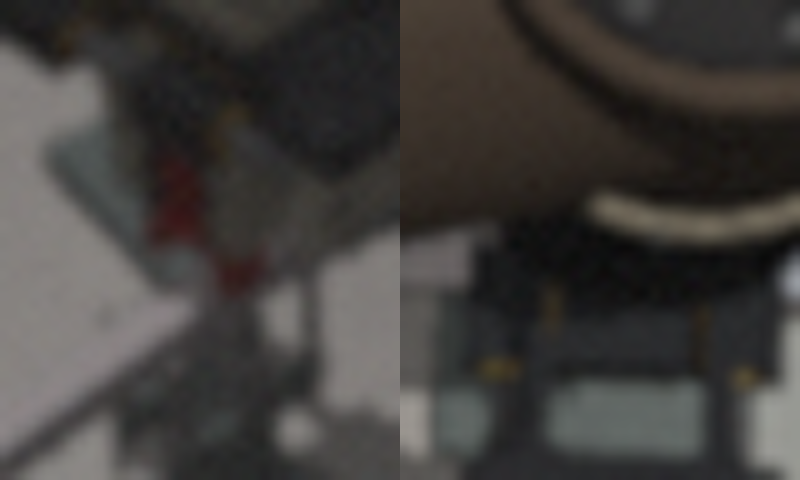

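Request:
servo_tool([
  {"xyz":[0,0,0.6],"angular":[0,0,0],"claw":1.5},
  {"xyz":[0,0,0.5],"angular":[0,0,0],"claw":1.5},
  {"xyz":[0,0,0.3],"angular":[0,0,0],"claw":1.5},
  {"xyz":[0,0,0.2],"angular":[0,0,0],"claw":1.5},
  {"xyz":[0,0,0.1],"angular":[0,0,0],"claw":1.5},
  {"xyz":[0,0,0],"angular":[0,0,0],"claw":1.5},
  {"xyz":[0,0,0],"angular":[0,0,0],"claw":1.5},
])

```text
t: 22.5
eef_pos: [0.4766, -0.0207, 0.1677]
ee_rot: [-3.141, -0.0, -1.477]
force: [0.4, 0.1, 0.2]
width: 0.0218
gripper_force: 6.0
```

```bash
python3 - <<'E'
from bar import *
F=[]
for i in range(6):
    F.append(monitor.get_state()['force']); grab('scene')
print(np.mean(F,0),monitor.get_state()['eef_pos'])
E
python3 swing.py 2 2 0 | head -1
```

```text
[0.08229504 0.0127936  0.01548615] [ 0.47658609 -0.02070518  0.16772107]
[-0.386 -0.386] s -34.95
```

Request:
servo_tool([
  {"xyz":[0,0,0.04],"angular":[0,0,0],"claw":1.5},
  {"xyz":[0,0,0.04],"angular":[0,0,0],"claw":1.5},
  {"xyz":[0,0,0.04],"angular":[0,0,0],"claw":1.5},
  {"xyz":[0,0,0],"angular":[0,0,0],"claw":1.5},
])

```text
t: 23.3
eef_pos: [0.4766, -0.0207, 0.1664]
ee_rot: [3.142, -0.0, -1.477]
force: [-0.3, -0.7, -0.2]
width: 0.0224
gripper_force: 6.0
```

```bash
cat > frc.py <<'E'
from bar import *
F=[]
for i in range(6):
    F.append(monitor.get_state()['force']); S=grab('scene')
print(np.mean(F,0),monitor.get_state()['eef_pos'])
for sg in(-1,1): print(measure(S,.002,0,14))
E
python3 frc.py
```

```text
[ 0.19535629 -0.34412425 -0.36847577] [ 0.47657026 -0.02071725  0.1664628 ]
[(-1, np.float64(2.4), np.float64(-0.002), [187.4, 225.0], 65), (1, np.float64(-26.7), np.float64(-0.216), [251.5, 169.2], 143)]
[(-1, np.float64(2.4), np.float64(-0.002), [187.4, 225.0], 65), (1, np.float64(-26.7), np.float64(-0.216), [251.5, 169.2], 143)]
```

Request:
servo_tool([
  {"xyz":[0,0,0.04],"angular":[0,0,0],"claw":1.5},
  {"xyz":[0,0,0.04],"angular":[0,0,0],"claw":1.5},
  {"xyz":[0,0,0],"angular":[0,0,0],"claw":1.5},
])

```text
t: 23.9
eef_pos: [0.4767, -0.0209, 0.1661]
ee_rot: [-3.141, -0.0, -1.477]
force: [-1.5, 0.2, 5.2]
width: 0.0217
gripper_force: 6.0
```

```bash
python3 frc.py
```

```text
[-1.25750503 -0.53365656  4.73944334] [ 0.47670218 -0.02090912  0.16611019]
[(-1, np.float64(2.3), np.float64(-0.021), [187.8, 225.4], 69), (1, np.float64(-25.3), np.float64(-0.217), [251.8, 168.9], 147)]
[(-1, np.float64(2.3), np.float64(-0.021), [187.8, 225.4], 69), (1, np.float64(-25.3), np.float64(-0.217), [251.8, 168.9], 147)]
```

Request:
servo_tool([
  {"xyz":[0,0,-0.04],"angular":[0,0,0],"claw":1.5},
  {"xyz":[0,0,0],"angular":[0,0,0],"claw":2.2},
  {"xyz":[0,0,0],"angular":[0,0,0],"claw":2.4},
  {"xyz":[0,0,0],"angular":[0,0,0],"claw":2.7},
  {"xyz":[0,0,0],"angular":[0,0,0],"claw":3.2},
  {"xyz":[0,0,0],"angular":[0,0,0],"claw":3.8},
  {"xyz":[0,0,0],"angular":[0,0,0],"claw":4.2},
  {"xyz":[0,0,-1],"angular":[0,0,0],"claw":4.2},
  {"xyz":[0,0,-2],"angular":[0,0,0],"claw":4.2},
  {"xyz":[0,0,-4],"angular":[0,0,0],"claw":4.2},
  {"xyz":[0,0,-4],"angular":[0,0,0],"claw":4.2},
  {"xyz":[-4,0,0],"angular":[0,0,0],"claw":4.2},
  {"xyz":[-4,0,0],"angular":[0,0,0],"claw":4.2},
  {"xyz":[-4,0,0],"angular":[0,0,0],"claw":4.2},
  {"xyz":[-4,0,0],"angular":[0,0,0],"claw":4.2},
  {"xyz":[-4,0,0],"angular":[0,0,0],"claw":4.2},
  {"xyz":[-4,0,0],"angular":[0,0,0],"claw":4.2},
  {"xyz":[-4,0,0],"angular":[0,0,0],"claw":4.2},
])

```text
t: 26.0
eef_pos: [0.4499, 0.2597, 0.2771]
ee_rot: [-3.141, 0.001, -1.477]
force: [1.1, -0.3, 0.7]
width: 0.0422
gripper_force: 0.0
```

```bash
python3 swing.py 20 2 0
python3 - <<'E'
from bar import *
S=grab('scene');T=grab('top');pickle.dump((S,T),open('p4.pkl','wb'))
c=np.zeros((500,800,3),np.uint8)
c[:,:480]=cv2.resize(S['color'][120:245,175:295],(480,500),interpolation=cv2.INTER_CUBIC)
u,v=proj(T,E0)[0].astype(int)
c[:320,480:]=cv2.resize(T['color'][v-20:v+20,u-20:u+20],(320,320),interpolation=cv2.INTER_CUBIC)
cv2.imwrite('pics/p4.png',c)
E
```

```text
[0.008 0.008 0.015 0.018 0.02  0.02  0.02  0.02  0.02  0.016 0.016 0.017
 0.019 0.019 0.02  0.016 0.01  0.014 0.014 0.016] s 1.99
eq tilt 0.0145 amp,damp,w 0.0217 [3.51 3.76] cost 4.635080325553685e-05 t 27.0
```

View pics/p4.png

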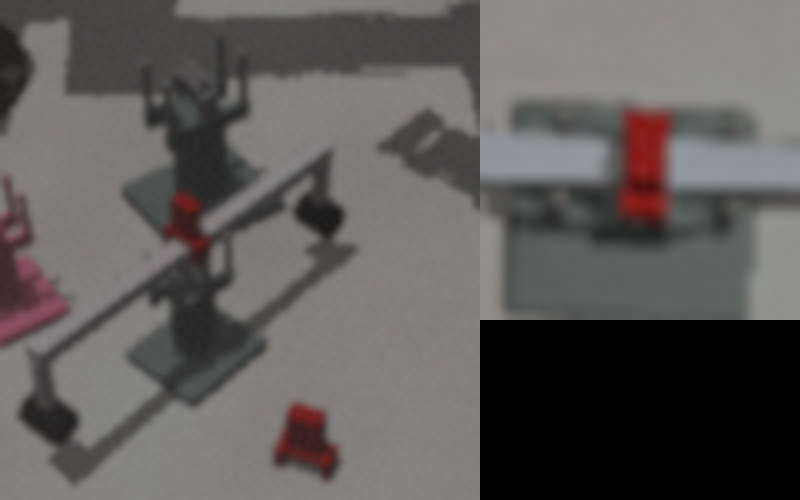

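```bash
sed "s#/90,0,1#/45,0,1#; s#V\[:,2\]\]#V[:,2]+.124]#; s#\.025\*k\]#.149]#" sad.py > sad3.py
python3 - <<'E'
import sad3
from bar import *
S,T=pickle.load(open('p4.pkl','rb'))
for fs in((S,T),(S,),(T,)):
    p,c=sad3.fit(fs,(.4768,-.021,.094)); d=np.r_[p[:2],0]-E0*[1,1,0]; print(p,c,'offset mm x,y',(d@ux*1000).round(1),(d@uy*1000).round(1))
E
python3 swing.py 8 2 0
```

```text
[ 0.4756 -0.0203  0.0662] 24.07 offset mm x,y -1.8 1.1
[ 0.4717 -0.0171 -0.0535] 11.26 offset mm x,y -5.4 4.6
[ 0.4767 -0.0209  0.0811] 4.35 offset mm x,y -0.8 0.4
[0.016 0.011 0.012 0.014 0.011 0.016 0.016 0.02 ] s 1.89
eq tilt 0.0596 amp,damp,w 4.9746 [3.25 0.05] cost 6.8779428107633934e-06 t 27.5
```

```bash
python3 -c "
from station import order; print(order.job_done())"
```

```text
the job is handed in; nothing more can be done
None
```

The job is handed in: the bar hangs balanced at about 0.015 rad (under 1 mm off balance) with both ends clear of the shelf, and the red saddle (the 50 mm one) sits astride it about 1 mm from the knife edge by the camera fits, finished at about 27.5 s of the 72 s allowed.

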